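Fit a fresh filter cartridge to the water port and lock it

TASK

Put the fresh (white) filter cartridge into the channel of the water dock with its socket facing the port, push it fully home onto the steel spigot, and then swing the red lever all the way across behind it to lock it in. Leave the spent brown cartridge, the timer and the bottle where they are.

Things in the scene. Friction and masses are not known exactly. Their poses are not given: they have to be found in the camera images.
- dock: Fixed water dock, dark base plate x -146 to 150, y -68 to 48, 10 mm thick. Origin on the worktop under the channel's middle line; x runs along the channel to the port, z up. Grey port block at x = 104 to 150 mm, 80 mm tall, with a thin spout to z = 206 mm. Keeper post at x = -51 to -43, y = 37 to 49, 46 mm high; lever post 24 mm wide, 47 mm high at x = -57, y = -46 mm.
- channel_rear (a point): Middle of the white channel floor at its open rear end: dock x = -122, y = 0, z = 16 mm; axes as the dock's. The channel runs from here to x = 96 mm, open above. Walls 51 mm apart (caps have 1.5 mm play each side), topped by flared lips 61 mm apart inside, 65 mm outside, at z = 27 mm. Behind it only the base plate.
- port_shoulder (a point): Centre of the flat steel shoulder at the spigot's root: dock x = 100, y = 0, z = 40 mm; axes as the dock's. The spigot, 20 mm in diameter, runs 28 mm from here along dock -x (tip at x = 72 mm), its last 8 mm tapering to 13 mm. Home means the cartridge's front face lies on this shoulder.
- fresh_cartridge: Fresh cartridge, 150 mm long, 0.15 to 0.3 kg: white ribbed body 41 mm in diameter (grip here) between 48 mm square end caps, blue at the socket end (34 mm long), grey at the closed rear (24 mm). Lies on a flat. Origin at mid length on its underside, x along it to the socket end (front face x = 75, rear face x = -75 mm), z up; axis 24 mm above the underside. Socket 23 mm wide, 30 mm deep.
- fresh_mouth (a point): Centre of the fresh cartridge's front face (socket mouth), axes as the cartridge's. Pushed on its rear face, the cartridge slides along the channel and onto the spigot with a few newtons.
- spent_cartridge: Spent cartridge, same shape and size and axes as the fresh one but with a dark brown round body. To be left alone.
- lock_lever (a joint): Angle of the red lever about its vertical pivot: 0 = closed, across the channel along dock +y at the keeper, its front face 2 mm behind a home cartridge; grows as it swings towards dock -x (1.57 = along -x, beside the channel) and on outwards to 2.3. Starts open at 1.6 to 2.1, stays where left; about 1 N at the knob moves it. Blocked while the cartridge is well short of home.
- lever_pivot (a point): On the lever's pivot axis at the mid height of its arm: dock x = -57, y = -46, z = 40 mm. The red arm is 10 mm thick, 12 mm high (z = 34 to 46 mm) and reaches 96 mm from the pivot.
- lever_knob (a point): Middle of the black knob standing on the lever's end, 88 mm from the pivot, at z = 58 mm; knob 20 mm in diameter, top at z = 70 mm.
- timer: White bench timer 64 x 90 x 18 mm, lying; origin at the centre of its underside.
- blue_cap_bottle: Glass bottle with a blue cap, 60 mm in diameter, 122 mm tall; origin at the centre of its underside.
Mind the look-alikes: they are no part of the job. Leave any green look-alike of the fresh_cartridge alone.

How it is judged:
By the outcome, as a careful person would: the job done as asked, in the order asked, and still so for the second after the job is handed in, with the robot touching nothing.
It also fails if it takes over 64 s, if anything falls off the work surface, if the arm or the gripper's body presses on something with over 40 N, if the wrist force passes 120 N, or if a joint passes its speed limit or range.

ROBOT

A 6-joint arm with a two-finger parallel gripper is mounted at the origin on a cart in front of the work surface, level with it; the furniture and walls round the work are solid. World frame = base frame: x ahead of the robot, y to its left, z up, the work surface at z = 0. Lengths are in m, angles in degrees, forces in N, time in s.
With the tool pointing down it reaches from about 0.3 to 0.775 m from the base axis. Payload 14.6 kg.
Tool frame: the origin (TCP) lies on the centre line of the jaws, within the pads' length; the fingertips stand 14 mm ahead of it and the grasp point (between the pads) lies 5 mm behind it; z points along the fingers, y is the line along which they close (so a half turn about z gives the same grasp; the last joint's range is limited). The gripper opens to 85 mm and grips with 20 to 120 N. Pads are 22 mm wide; open, the fingers measure 114 mm over their backs; the gripper's body (76 mm by 85 mm) begins 54 mm behind the grasp point. The pads swing forward as they close: fully open they stand 13 mm farther back than shut.
Start: joints at [60.413, 17.183, 87.147, -0, 75.671, -3.816], TCP at [0.239, 0.495, 0.245] pointing down, gripper open.
Joint ranges: [-173.82, 173.82], [-45.26, 126.66], [13.44, 144.39], [-59.66, 239.66], [0, 175.72], [-146.38, 146.38]. Speed limits (degrees/s): [127.2, 127.2, 147.25, 180, 180, 180].

INTERFACE

Orientations are given as [roll, pitch, yaw] about the fixed x, y, z axes, in that order (R = Rz(yaw) Ry(pitch) Rx(roll)).
In Python, from rig import env, camera, hand_in gives the robot as it stands.
- The arm moves only by the tool servo_tool, never from a script. Its argument "deltas" is a list of rows, each a list of 3 entries, a list of its own where there are three numbers: the turn, a rotation vector about the tool's x, y, z in units of 5 degrees (1.0 is 5 degrees), then the shift along the tool's x, y, z in units of 25 mm (1.0 is 25 mm), then the closure in counts, from 0 (fully open) to 255 (shut). A call has 1 to 5 rows; each row is the pose to reach, as a shift and turn from the pose commanded when the call began, along the tool's axes at that moment; what a row does not reach only later rows make up. A row lasts 1/8 s, in which the tool goes at most 62.5 mm and 10.7 degrees, less where a joint would pass 70% of its speed; a pose out of reach is approached as far as the arm can. A call with a gripper value outside its range is refused whole. The fingers move at their own pace and stop on an object; "squeeze" is the grip in N (left out, the last holds). Time passes only in rows, so rows that repeat a pose let the fingers close. It gives the time, the measured TCP pose, the force, the opening and the grip force at its end, in the units of the state.
- env.state(): the state, without advancing time (a new reading comes with each control period).
- camera(name): name is "side" or "top"; returns a dict with "pixels" (480x640x3 uint8, red, green, blue), "depth" (480x640 float32, m along the optical axis (not along the pixel's ray), 0 where there is no reading), "mtx" (3x3 intrinsics, pixels), "view" (4x4, takes a point from world to camera coordinates). Camera axes: x right, y down, z forward; pixel columns grow to the right and rows downward; lengths in m; the calibration is good to about 2 mm. A picture is of the moment at which its call begins.
- hand_in(): hands the job in; it is judged then, once.
The state is a dict: "t": time; "joint_pos": joint angles; "joint_velocities": joint speeds; "tau": joint torques, N m; "tcp_pos": TCP position; "orientation": TCP orientation; "contact_force": force on the tool from outside, world axes, zero at the start; "torque": the same for the moment, N m; "gripper_width": finger opening in m; "finger_force": force on a finger pad.
Only numpy, scipy, OpenCV 4.12 (cv2) and the standard library are available. Lean on these libraries where they do the work, as an engineer would, in place of code of your own. Each camera call takes 0.05 s, during which the arm holds its last target. There are 200 camera calls.

## Working session

There is one attempt and no reset: what is moved stays moved. The work goes in short steps, Python scripts to look and compute and a tool call to move; the robot and the scene stay as the last step left them, time stands still between calls to the robot, and variables do not carry over. Pictures are saved under pics/ and viewed, at most 13 in all, crops included, and the job is handed in when it is done.

Besides the shell and the picture viewer there is one more tool, called after "Emit:" as name(argument=value, ...) on one line, values as JSON. servo_tool: Moves the arm, as the interface text tells. Its arguments: {"type":"object","properties":{"deltas":{"type":"array","items":{"type":"array"}},"squeeze":{"type":"number"}},"required":["deltas"]}

```bash
mkdir -p pics; ls; python3 - <<'E'
from rig import env, camera
import cv2, numpy as np
for n in("top","side"):
    c=camera(n); cv2.imwrite(f"pics/{n}0.png",c["pixels"][:,:,::-1]); np.savez(f"{n}0.npz",**c)
    print(n,c["mtx"].round(1).tolist(),c["view"].round(4).tolist())
print(env.state())
E
```

```text
pics
top [[525.9, 0.0, 323.5], [0.0, 525.9, 235.2], [0.0, 0.0, 1.0]] [[-0.0254, -0.9997, -0.0008, 0.0205], [-0.9933, 0.0253, -0.1127, 0.5126], [0.1126, -0.0021, -0.9936, 1.3826], [0.0, 0.0, 0.0, 1.0]]
side [[441.5, 0.0, 317.7], [0.0, 441.5, 238.8], [0.0, 0.0, 1.0]] [[0.9571, 0.2896, -0.0077, -0.5183], [0.1634, -0.5614, -0.8112, -0.023], [-0.2393, 0.7752, -0.5847, 1.2614], [0.0, 0.0, 0.0, 1.0]]
{'t': 0.1, 'joint_pos': array([ 6.04146317e+01,  1.72136922e+01,  8.71774903e+01,  8.16843546e-04,
        7.56719606e+01, -3.81499226e+00]), 'joint_velocities': array([-0.02743119, -0.03494763, -0.12173117,  0.06658783, -0.02651242,
       -0.03748317]), 'tau': array([ 1.00031117e-03, -5.44373524e+01, -3.62370479e+01,  2.42518752e-05,
        3.06332149e-03, -6.79192595e-07]), 'tcp_pos': array([0.23901124, 0.49512374, 0.2447606 ]), 'orientation': array([-1.79937050e+02, -4.99068012e-03,  1.54229419e+02]), 'contact_force': array([ 0.0375181 , -0.78629547,  0.01649295]), 'torque': array([ 0.00550977, -0.04963105, -0.02918192]), 'finger_force': 0.0, 'gripper_width': 0.08572332641857303}
```

View pics/top0.png

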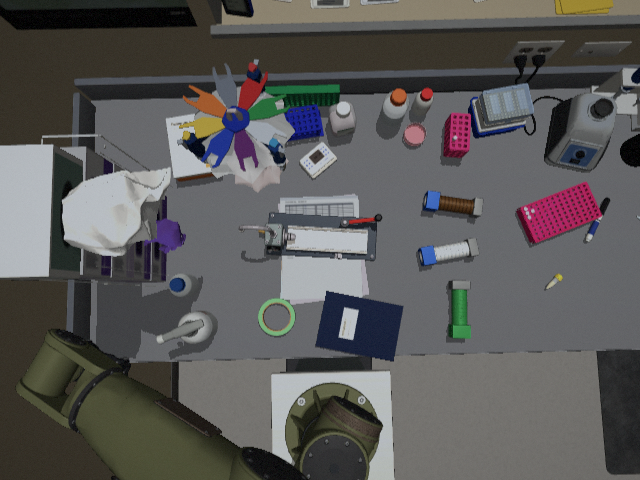

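View pics/side0.png

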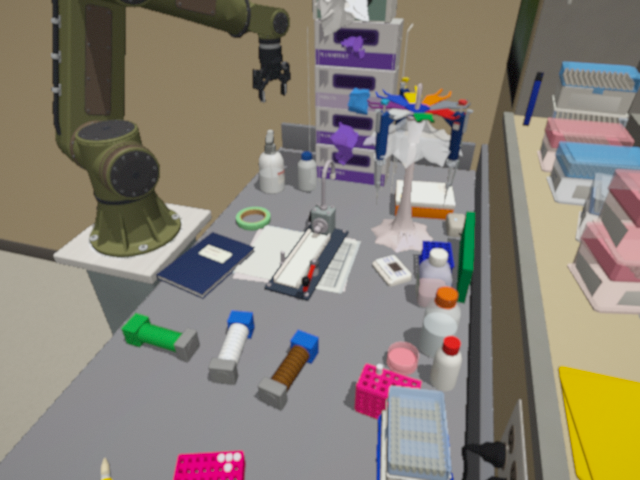

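The top view shows the dock at about (320,238), with its port to the left (+y). The fresh white cartridge is at (448,252), blue end left, and the lever knob is at (378,217). The spent cartridge is at (452,204).

```bash
cat > h.py <<'E'
import numpy as np, cv2
def pts(c):
    K=c["mtx"];V=c["view"];d=c["depth"]
    v,u=np.mgrid[:480,:640]
    P=np.stack([(u-K[0,2])/K[0,0]*d,(v-K[1,2])/K[1,1]*d,d],-1)
    return (P-V[:3,3])@V[:3,:3]
def ray(c,uv,z):
    K=c["mtx"];V=c["view"];R=V[:3,:3]
    o=-R.T@V[:3,3]; uv=np.atleast_2d(np.float64(uv))
    d=np.c_[(uv[:,0]-K[0,2])/K[0,0],(uv[:,1]-K[1,2])/K[1,1],np.ones(len(uv))]@R
    return o+d*((z-o[2])/d[:,2])[:,None]
def cen(m):
    n,l,s,c=cv2.connectedComponentsWithStats(m.astype(np.uint8))
    i=1+np.argmax(s[1:,4]); return l==i,c[i],s[i]
def box(m):
    y,x=np.nonzero(m); return cv2.minAreaRect(np.c_[x,y].astype(np.float32))
E
python3 - <<'E'
from h import *
c=dict(np.load("top0.npz")); P=pts(c); hsv=cv2.cvtColor(c["pixels"],cv2.COLOR_RGB2HSV)
v,u=np.mgrid[:480,:640]
def reg(a,b,x,y): return (u>a)&(u<b)&(v>x)&(v<y)
H,S,V=hsv[...,0],hsv[...,1],hsv[...,2]
# fresh
for n,r in(("fresh",reg(405,490,232,275)),("spent",reg(410,495,180,225))):
    m,_,_=cen(r&(P[...,2]>0.02)); 
    b=box(m); print(n,b, P[m][:,2].max())
    q=ray(c,cv2.boxPoints(b),0.045); print(q.round(3).tolist())
    blue,cc,_=cen(r&(H>100)&(H<125)&(S>120)); print("blue",cc,ray(c,cc,.046).round(4))
    xy=P[m][:,:2]; mu=xy.mean(0); w,E=np.linalg.eigh(np.cov((xy-mu).T)); print(mu.round(4),np.degrees(np.arctan2(E[1,1],E[0,1])))
r=reg(262,385,205,265)
m,cc,s=cen(r&((H<8)|(H>172))&(S>150)); print("red",cc,s,np.median(P[m][:,2])); b=box(m);print(b,ray(c,cv2.boxPoints(b),.046).round(4).tolist())
m,cc,s=cen(reg(368,388,208,225)&(V<50)); print("knob",cc,s,ray(c,cc,.07),np.median(P[m],0))
m,cc,s=cen(r&(P[...,2]>0.07)&(P[...,2]<.1)); b=box(m); print("port",b,ray(c,cv2.boxPoints(b),.08).round(4).tolist())
m,cc,s=cen(r&(S<40)&(V>170)); b=box(m); print("floor",b,np.median(P[m][:,2]),ray(c,cv2.boxPoints(b),.02).round(4).tolist())
m,cc,s=cen(r&(P[...,2]>.005)); b=box(m); print("base",b,ray(c,cv2.boxPoints(b),.01).round(4).tolist())
a=cv2.resize(c["pixels"][195:285,240:500],None,fx=3,fy=3,interpolation=cv2.INTER_CUBIC); cv2.imwrite("pics/z.png",a[:,:,::-1])
E
```

```text
fresh ((448.6292419433594, 251.47479248046875), (18.6483211517334, 58.650054931640625), 78.95906829833984) 1.4315452778555302
[[0.471, -0.242, 0.045], [0.497, -0.396, 0.045], [0.448, -0.402, 0.045], [0.422, -0.249, 0.045]]
blue [427.71825397 255.32142857] [[ 0.4505 -0.2661  0.046 ]]
[ 0.458  -0.3197] 102.0948864744307
spent ((453.199951171875, 204.10000610351562), (58.12417984008789, 19.940410614013672), 8.130102157592773) 1.4315452778555302
[[0.572, -0.26, 0.045], [0.626, -0.27, 0.045], [0.599, -0.422, 0.045], [0.546, -0.412, 0.045]]
blue [431.79026217 200.97752809] [[ 0.5955 -0.2839  0.046 ]]
[ 0.5852 -0.341 ] 82.33064989099299
red [361.39795918 220.28571429] [349 218  26   6  98] 0.04632187553977562
((361.4794006347656, 220.23233032226562), (4.064914703369141, 25.309844970703125), 85.60128784179688) [[0.5521, -0.0606, 0.046], [0.5556, -0.1279, 0.046], [0.5447, -0.1283, 0.046], [0.5412, -0.0611, 0.046]]
knob [377.6        217.86666667] [375 214   7   8  30] [[ 0.55019618 -0.13502194  0.07      ]] [ 0.54931268 -0.13450514  0.07057587]
port ((273.188232421875, 234.5529327392578), (17.793590545654297, 22.241985321044922), 4.398705005645752) [[0.4857, 0.1631, 0.08], [0.5433, 0.158, 0.08], [0.5386, 0.1121, 0.08], [0.481, 0.1174, 0.08]]
floor ((326.9442138671875, 240.5416717529297), (79.29701232910156, 19.34725570678711), 3.0664854049682617) 0.01701313566947577 [[0.4815, 0.1071, 0.02], [0.5338, 0.1034, 0.02], [0.5168, -0.1103, 0.02], [0.4646, -0.1057, 0.02]]
base ((321.3042907714844, 237.06689453125), (117.48662567138672, 51.982967376708984), 2.935673475265503) [[0.4517, 0.1774, 0.01], [0.5937, 0.1684, 0.01], [0.5689, -0.1519, 0.01], [0.4274, -0.1394, 0.01]]
```

View pics/z.png

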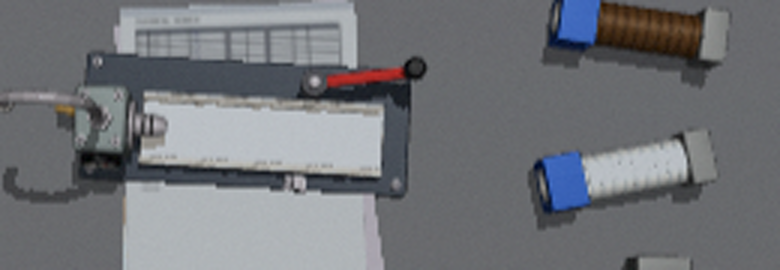

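The zoomed view agrees with the given sizes. The floor measures 214 mm and lies at about 4.5° to world +y, so the dock yaw is about 85.4°. The lever is at about 1.74 rad, and the cartridge yaw is about 99.5°.

```bash
cat >> h.py <<'E'
YD=np.radians(85.4); ex=np.array([np.cos(YD),np.sin(YD)]); ey=np.array([-ex[1],ex[0]])
C0=np.array([.4992,-.0014])+.013*ex
def dock(x,y): return C0+x/1000*ex+y/1000*ey
def plan(p,yaw,tg):
    """units for each successive (x,y,z,yaw) target"""
    for t in tg:
        a=np.radians(yaw); d=np.array(t[:3])-p
        s=np.array([d[0]*np.cos(a)+d[1]*np.sin(a), d[0]*np.sin(a)-d[1]*np.cos(a), -d[2]])/.025
        dy=(t[3]-yaw+180)%360-180
        print("turn z",round(-dy/5,2),"shift",s.round(2).tolist()); p=np.array(t[:3]);yaw=t[3]
def now():
    from rig import env
    s=env.state(); print({k:np.round(s[k],4).tolist() for k in("t","tcp_pos","orientation","contact_force","gripper_width","finger_force")}); return s["tcp_pos"],s["orientation"][2]
E
python3 - <<'E'
from h import *
p,y=now()
print(dock(-57,-46),dock(-122,0),dock(100,0))
plan(p,y,[(.33,.21,.245,125),(.4,-.06,.245,99.5),(.459,-.318,.2,99.5),(.459,-.318,.12,99.5)])
E
```

```text
{'t': 0.1, 'tcp_pos': [0.239, 0.4951, 0.2448], 'orientation': [-179.937, -0.005, 154.2294], 'contact_force': [0.0375, -0.7863, 0.0165], 'gripper_width': 0.0857, 'finger_force': 0.0}
[ 0.54152308 -0.04894742] [ 0.49045832 -0.1100489 ] [0.50826248 0.11123601]
turn z 5.85 shift [-8.24, -8.69, -0.01]
turn z 5.1 shift [-10.45, -3.9, -0.0]
turn z -0.0 shift [-10.57, 0.62, 1.8]
turn z -0.0 shift [0.0, 0.0, 3.2]
```

Emit:
servo_tool(deltas=[[[0, 0, 2], [-2, -2, 0], 0], [[0, 0, 4], [-4, -4, 0], 0], [[0, 0, 5.85], [-6, -6, 0], 0], [[0, 0, 5.85], [-7.5, -7.8, 0], 0], [[0, 0, 5.85], [-8.24, -8.69, 0], 0]])

```text
t: 0.72
tcp_pos: [0.3303, 0.208, 0.2452]
orientation: [-180.0, 0.0, 124.9]
contact_force: [1.2, -0.5, -0.2]
gripper_width: 0.0854
finger_force: 0.0
```

Emit:
servo_tool(deltas=[[[0, 0, 2], [-2.4, -0.9, 0], 0], [[0, 0, 4], [-4.8, -1.8, 0], 0], [[0, 0, 5.1], [-7, -2.6, 0], 0], [[0, 0, 5.1], [-9, -3.4, 0], 0], [[0, 0, 5.1], [-10.45, -3.9, 0], 0]])

```text
t: 1.35
tcp_pos: [0.4, -0.0621, 0.2452]
orientation: [-180.0, -0.0, 99.4]
contact_force: [0.8, -0.1, -1.0]
gripper_width: 0.0855
finger_force: 0.0
```

Emit:
servo_tool(deltas=[[[0, 0, 0], [-2.4, 0.1, 0.4], 0], [[0, 0, 0], [-4.8, 0.3, 0.8], 0], [[0, 0, 0], [-7.2, 0.4, 1.2], 0], [[0, 0, 0], [-9, 0.5, 1.5], 0], [[0, 0, 0], [-10.57, 0.62, 1.8], 0]])

```text
t: 1.98
tcp_pos: [0.4587, -0.3197, 0.1995]
orientation: [-180.0, -0.0, 99.4]
contact_force: [0.3, 0.6, 0.5]
gripper_width: 0.0856
finger_force: 0.0
```

```bash
python3 - <<'E'
from h import *
from rig import camera
p,y=now()
plan(p,y,[(.459,-.318,.12,99.5)])
for n in("top","side"):
    c=camera(n); cv2.imwrite(f"pics/{n}1.png",c["pixels"][:,:,::-1])
E
```

```text
{'t': 1.975, 'tcp_pos': [0.4587, -0.3197, 0.1995], 'orientation': [-179.9647, -0.0338, 99.4321], 'contact_force': [0.2702, 0.6029, 0.5264], 'gripper_width': 0.0856, 'finger_force': 0.0}
turn z -0.01 shift [0.07, 0.02, 3.18]
```

View pics/side1.png

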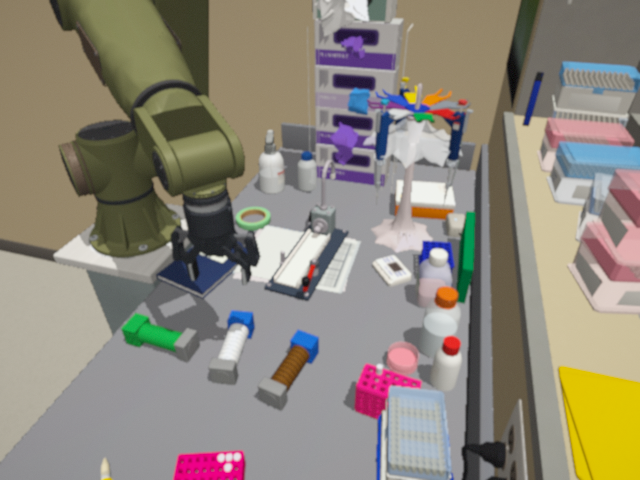

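In the side view, the TCP projects to (220,278), which matches the gripper. The fresh cartridge projects to (232,345), as seen. I'll descend next.

Emit:
servo_tool(deltas=[[[0, 0, 0], [0.07, 0, 2], 0], [[0, 0, 0], [0.07, 0, 4], 0], [[0, 0, 0], [0.07, 0, 5.5], 0], [[0, 0, 0], [0.07, 0, 6.5], 0], [[0, 0, 0], [0.07, 0, 6.9], 0]])

```text
t: 2.7
tcp_pos: [0.4581, -0.3154, 0.0265]
orientation: [-179.9, -0.1, 99.5]
contact_force: [0.3, -0.1, 0.0]
gripper_width: 0.0855
finger_force: 0.0
```

Emit:
servo_tool(deltas=[[[0, 0, 0], [0, 0, 0], 255], [[0, 0, 0], [0, 0, 0], 255], [[0, 0, 0], [0, 0, 0], 255], [[0, 0, 0], [0, 0, 0], 255], [[0, 0, 0], [0, 0, 0], 255]], squeeze=40)

```text
t: 3.32
tcp_pos: [0.4591, -0.3166, 0.0291]
orientation: [179.9, 0.1, 99.5]
contact_force: [-0.1, 1.2, 6.1]
gripper_width: 0.0387
finger_force: 39.9
```

Emit:
servo_tool(deltas=[[[0, 0, 0], [0, 0, 0], 255], [[0, 0, 0], [0, 0, -0.5], 255], [[0, 0, 0], [0, 0, -2], 255], [[0, 0, 0], [0, 0, -4], 255], [[0, 0, 0], [0, 0, -4], 255]])

```text
t: 3.95
tcp_pos: [0.4599, -0.3172, 0.1324]
orientation: [179.7, 0.3, 99.5]
contact_force: [0.6, -0.3, -4.3]
gripper_width: 0.0388
finger_force: 41.6
```

```bash
python3 - <<'E'
from h import *
from rig import camera
p,y=now()
q=dock(-8,0)
plan(p,y,[(.47,-.18,.16,92),(*q,.16,85.4)])
c=camera("side"); cv2.imwrite("pics/s2.png",c["pixels"][150:400,100:400][:,:,::-1])
c=camera("top"); cv2.imwrite("pics/t2.png",c["pixels"][180:300,240:500][:,:,::-1])
E
```

```text
{'t': 3.95, 'tcp_pos': [0.4599, -0.3172, 0.1324], 'orientation': [179.719, 0.3127, 99.4816], 'contact_force': [0.5859, -0.254, -4.2947], 'gripper_width': 0.0388, 'finger_force': 41.5777}
turn z 1.5 shift [5.35, 1.3, -1.11]
turn z 1.32 shift [7.3, 1.44, -0.0]
```

View pics/s2.png

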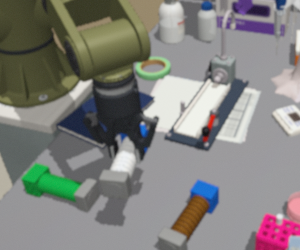

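The side crop shows the cartridge held between the fingers and lifted, with its grey rear at (115,183). I'll check its tilt and offset by depth.

```bash
python3 - <<'E'
from h import *
from rig import camera
v,u=np.mgrid[:480,:640]
for n in("side","top"):
    c=camera(n); P=pts(c); hsv=cv2.cvtColor(c["pixels"],cv2.COLOR_RGB2HSV);H,S,V=[hsv[...,i].astype(int) for i in range(3)]
    ok=c["depth"]>0
    near=ok&(abs(P[...,0]-.46)<.09)&(abs(P[...,1]+.32)<.12)&(P[...,2]>.06)&(P[...,2]<.19)
    for nm,m in(("blue",near&(H>100)&(H<125)&(S>120)),("grey",near&(S<50)&(V>90)&(V<175)&(P[...,1]<-.36)),("white",near&(S<40)&(V>175))):
        if m.sum()>10:
            q=P[m]; print(n,nm,m.sum(),np.percentile(q,[3,50,97],axis=0).round(4).tolist())
E
```

```text
side blue 124 [[0.4339, -0.3215, 0.1108], [0.4739, -0.2767, 0.147], [0.495, -0.2523, 0.1878]]
side grey 739 [[0.4506, -0.4, 0.1041], [0.4743, -0.3947, 0.1366], [0.4948, -0.3764, 0.1491]]
side white 449 [[0.4515, -0.3746, 0.1305], [0.4691, -0.3438, 0.1427], [0.4844, -0.3042, 0.1478]]
top blue 213 [[0.4269, -0.2778, 0.1135], [0.4558, -0.2599, 0.1463], [0.4714, -0.2474, 0.1512]]
```

View pics/t2.png

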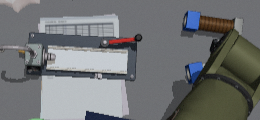

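The cap tops are both at about 0.150, so the cartridge is level. The underside is about 30 mm below the TCP, and the grip is at about local x = +8. The top crop shows the dock undisturbed, with the gripper over the cartridge at about (190,72).

Emit:
servo_tool(deltas=[[[0, 0, 0.3], [1, 0.2, -0.5], 255], [[0, 0, 0.6], [2.2, 0.5, -1.1], 255], [[0, 0, 0.9], [3.4, 0.8, -1.1], 255], [[0, 0, 1.2], [4.6, 1.1, -1.1], 255], [[0, 0, 1.5], [5.35, 1.3, -1.1], 255]])

```text
t: 4.78
tcp_pos: [0.4682, -0.1775, 0.1542]
orientation: [-179.9, -0.1, 92.0]
contact_force: [-0.3, -1.5, -2.3]
gripper_width: 0.0382
finger_force: 41.5
```

Emit:
servo_tool(deltas=[[[0, 0, 0.4], [1.5, 0.3, 0], 255], [[0, 0, 0.8], [3.5, 0.7, 0], 255], [[0, 0, 1.1], [5.5, 1.1, 0], 255], [[0, 0, 1.32], [7, 1.44, 0], 255], [[0, 0, 1.32], [7.2, 1.44, 0], 255]])

```text
t: 5.4
tcp_pos: [0.4981, 0.0042, 0.1542]
orientation: [-179.9, -0.0, 85.5]
contact_force: [-0.7, 0.6, -2.5]
gripper_width: 0.0383
finger_force: 41.4
```

Emit:
servo_tool(deltas=[[[0, 0, 0], [0, 0, 0], 255], [[0, 0, 0], [0, 0, 0], 255]])

```text
t: 5.65
tcp_pos: [0.4982, 0.0013, 0.1549]
orientation: [-180.0, 0.0, 85.3]
contact_force: [-0.3, 0.7, -3.7]
gripper_width: 0.0388
finger_force: 41.4
```

```bash
python3 - <<'E'
from h import *
from rig import camera
p,y=now()
q=dock(-9,0)
plan(p,y,[(*q,.07,85.4),(*q,.046,85.4)])
v,u=np.mgrid[:480,:640]
for n in("side","top"):
    c=camera(n); P=pts(c); hsv=cv2.cvtColor(c["pixels"],cv2.COLOR_RGB2HSV);H,S,V=[hsv[...,i].astype(int) for i in range(3)]
    near=(c["depth"]>0)&(abs(P[...,0]-.5)<.05)&(abs(P[...,1]+.02)<.12)&(P[...,2]>.08)&(P[...,2]<.21)
    D=(P[...,:2]-C0); L=np.dstack([D@ex*1000,D@ey*1000,P[...,2]*1000])
    for nm,m in(("blue",near&(H>100)&(H<125)&(S>120)),("grey",near&(S<50)&(V>90)&(V<175)&(P[...,1]<-.06))):
        if m.sum()>10: print(n,nm,m.sum(),np.percentile(L[m],[3,50,97],axis=0).round(1).tolist())
    cv2.imwrite(f"pics/{n}3.png",cv2.resize(c["pixels"][160:310,220:420],None,fx=3,fy=3)[:,:,::-1])
E
```

```text
{'t': 5.65, 'tcp_pos': [0.4982, 0.0013, 0.1549], 'orientation': [-179.9587, 0.0075, 85.3288], 'contact_force': [-0.2747, 0.6934, -3.6629], 'gripper_width': 0.0388, 'finger_force': 41.4288}
turn z -0.01 shift [0.05, 0.05, 3.4]
turn z -0.0 shift [0.0, 0.0, 0.96]
side blue 106 [[-22.3, -45.1, 131.8], [25.9, -23.5, 170.1], [50.0, 20.2, 206.7]]
side grey 457 [[-94.3, -23.4, 131.4], [-91.2, -4.3, 158.2], [-74.1, 21.2, 175.5]]
top blue 31 [[22.6, 14.8, 157.2], [29.8, 21.8, 173.4], [35.0, 26.2, 179.6]]
top grey 83 [[-93.3, -18.6, 143.6], [-88.5, 5.8, 174.3], [-82.6, 25.4, 179.3]]
```

View pics/side3.png

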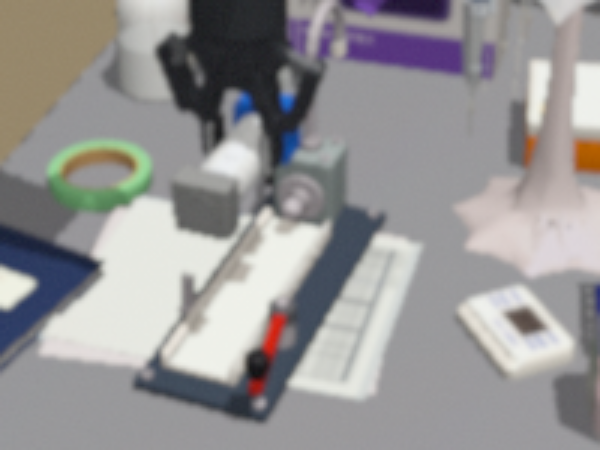

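The crop shows the cartridge level above the channel, with its rear cap at (207,203). The rear face is at dock x ≈ -93 and the lateral error is about 1 mm. I'll lower it now.

Emit:
servo_tool(deltas=[[[0, 0, 0], [0, 0.05, 1.2], 255], [[0, 0, 0], [0, 0.05, 2.4], 255], [[0, 0, 0], [0, 0.05, 3.4], 255], [[0, 0, 0], [0, 0.05, 3.8], 255], [[0, 0, 0], [0, 0.05, 3.8], 255]])

```text
t: 6.38
tcp_pos: [0.4996, 0.0018, 0.0603]
orientation: [-180.0, 0.0, 85.3]
contact_force: [0.2, -0.3, -3.1]
gripper_width: 0.0386
finger_force: 41.4
```

Emit:
servo_tool(deltas=[[[0, 0, 0], [0, 0, 0.2], 255], [[0, 0, 0], [0, 0, 0.4], 255], [[0, 0, 0], [0, 0, 0.5], 255], [[0, 0, 0], [0, 0, 0.5], 255]])

```text
t: 6.88
tcp_pos: [0.5007, 0.002, 0.0483]
orientation: [179.8, 0.0, 85.4]
contact_force: [7.1, -1.5, -3.1]
gripper_width: 0.0384
finger_force: 41.4
```

The lip is guiding it towards world +x, so I'll shift that way by about 2 mm and continue down.

Emit:
servo_tool(deltas=[[[0, 0, 0], [0, 0.08, 0], 255], [[0, 0, 0], [0, 0.08, 0.1], 255], [[0, 0, 0], [0, 0.08, 0.16], 255], [[0, 0, 0], [0, 0.08, 0.16], 255]])

```text
t: 7.38
tcp_pos: [0.5016, 0.0019, 0.045]
orientation: [-180.0, 0.0, 85.4]
contact_force: [-11.0, 0.5, 22.4]
gripper_width: 0.0387
finger_force: 44.0
```

Emit:
servo_tool(deltas=[[[0, 0, 0], [0, -0.05, -0.08], 255], [[0, 0, 0], [0, -0.05, -0.08], 255], [[0, 0, 0], [0, -0.05, -0.08], 255]])

```text
t: 7.75
tcp_pos: [0.5008, 0.002, 0.0459]
orientation: [179.9, -0.0, 85.4]
contact_force: [5.1, -0.6, -0.7]
gripper_width: 0.0386
finger_force: 41.9
```

```bash
python3 - <<'E'
from h import *
from rig import camera
p,y=now()
for n in("side","top"):
    c=camera(n); P=pts(c); hsv=cv2.cvtColor(c["pixels"],cv2.COLOR_RGB2HSV);H,S,V=[hsv[...,i].astype(int) for i in range(3)]
    D=(P[...,:2]-C0); L=np.dstack([D@ex*1000,D@ey*1000,P[...,2]*1000])
    near=(c["depth"]>0)&(abs(L[...,1])<30)&(L[...,2]>15)&(L[...,2]<80)
    for nm,m in(("blue",near&(L[...,0]<75)&(L[...,0]>10)&(H>100)&(H<125)&(S>120)),("grey",near&(S<50)&(V>60)&(V<175)&(L[...,0]<-64)&(L[...,0]>-105)&(L[...,2]>30))):
        if m.sum()>10: print(n,nm,m.sum(),np.percentile(L[m],[3,50,97],axis=0).round(1).tolist())
    cv2.imwrite(f"pics/{n}4.png",cv2.resize(c["pixels"][180:310,240:400],None,fx=4,fy=4)[:,:,::-1])
E
```

```text
{'t': 7.75, 'tcp_pos': [0.5008, 0.002, 0.0459], 'orientation': [179.9402, -0.0011, 85.3828], 'contact_force': [5.1191, -0.641, -0.706], 'gripper_width': 0.0386, 'finger_force': 41.9139}
side blue 47 [[24.0, -26.7, 28.2], [30.2, -21.7, 64.6], [52.7, 15.5, 67.8]]
side grey 333 [[-93.8, -26.3, 32.0], [-90.0, -5.4, 55.1], [-73.7, 19.3, 67.3]]
top grey 78 [[-92.1, -20.9, 37.2], [-86.9, 4.8, 65.0], [-81.5, 23.2, 70.5]]
```

View pics/side4.png

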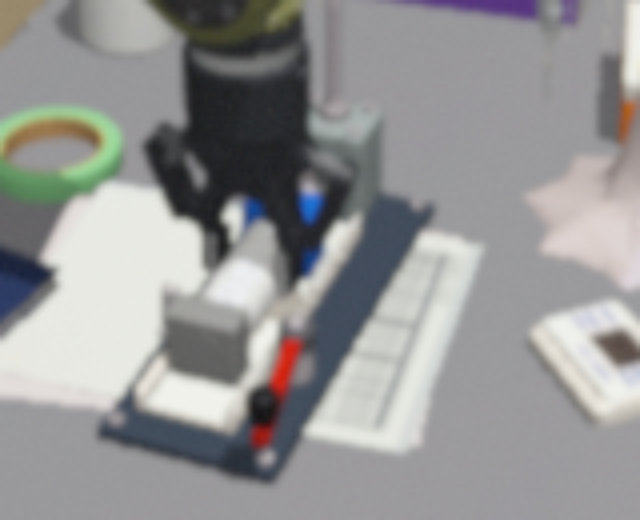

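The crop shows the cartridge between the channel walls, with its rear face at (207,345) and dock x ≈ -93. I'll release it, rise, and push from behind with the fingers closed.

Emit:
servo_tool(deltas=[[[0, 0, 0], [0, 0.02, 0.04], 255], [[0, 0, 0], [0, 0.02, 0.04], 0], [[0, 0, 0], [0, 0.02, 0.04], 0], [[0, 0, 0], [0, 0.02, 0.04], 0], [[0, 0, 0], [0, 0.02, 0.04], 0]])

```text
t: 8.48
tcp_pos: [0.5007, 0.002, 0.0447]
orientation: [-180.0, -0.0, 85.4]
contact_force: [-0.8, 0.8, 0.2]
gripper_width: 0.0856
finger_force: 0.0
```

Emit:
servo_tool(deltas=[[[0, 0, 0], [0, 0, -1], 0], [[0, 0, 0], [0, 0, -3], 0], [[0, 0, 0], [0, 0, -4], 0], [[0, 0, 0], [0, 0, -4], 255], [[0, 0, 0], [0, 0, -4], 255]])

```text
t: 9.1
tcp_pos: [0.5004, 0.002, 0.1438]
orientation: [-179.9, 0.0, 85.4]
contact_force: [-0.2, 0.7, 0.0]
gripper_width: 0.0515
finger_force: 0.0
```

```bash
python3 - <<'E'
from h import *
from rig import camera
p,y=now()
plan(p,y,[(*dock(-125,0),p[2],85.4),(*dock(-125,0),.046,85.4),(*dock(-61,0),.046,85.4)])
for n in("side","top"):
    c=camera(n); P=pts(c); hsv=cv2.cvtColor(c["pixels"],cv2.COLOR_RGB2HSV);H,S,V=[hsv[...,i].astype(int) for i in range(3)]
    D=(P[...,:2]-C0); L=np.dstack([D@ex*1000,D@ey*1000,P[...,2]*1000])
    near=(c["depth"]>0)&(abs(L[...,1])<30)&(L[...,2]>15)&(L[...,2]<80)
    for nm,m in(("blue",near&(L[...,0]<75)&(L[...,0]>10)&(H>100)&(H<125)&(S>120)),("grey",near&(S<50)&(V>60)&(V<175)&(L[...,0]<-64)&(L[...,0]>-105)&(L[...,2]>30))):
        if m.sum()>10: print(n,nm,m.sum(),np.percentile(L[m],[3,50,97],axis=0).round(1).tolist())
E
```

```text
{'t': 9.1, 'tcp_pos': [0.5004, 0.002, 0.1438], 'orientation': [-179.9255, 0.0015, 85.3752], 'contact_force': [-0.1931, 0.7027, 0.0181], 'gripper_width': 0.0515, 'finger_force': 0.0}
turn z -0.0 shift [-4.62, -0.04, -0.0]
turn z -0.0 shift [0.0, 0.0, 3.91]
turn z -0.0 shift [2.56, 0.0, -0.0]
side blue 195 [[23.2, -27.0, 27.9], [35.3, -13.7, 64.5], [54.7, 17.1, 67.4]]
side grey 328 [[-93.7, -26.3, 32.0], [-90.2, -5.2, 55.5], [-74.1, 19.1, 66.6]]
top blue 25 [[25.5, 4.8, 60.3], [33.4, 8.8, 64.4], [39.1, 13.9, 69.6]]
top grey 41 [[-92.4, -19.0, 59.3], [-89.9, 4.3, 64.1], [-86.1, 22.2, 70.8]]
```

Emit:
servo_tool(deltas=[[[0, 0, 0], [-1.5, 0, 0], 255], [[0, 0, 0], [-3.5, 0, 0], 255], [[0, 0, 0], [-4.62, 0, 0], 255], [[0, 0, 0], [-4.62, 0, 0], 255], [[0, 0, 0], [-4.62, 0, 0], 255]])

```text
t: 9.82
tcp_pos: [0.4914, -0.1126, 0.1442]
orientation: [-179.9, -0.0, 85.4]
contact_force: [0.6, 1.3, 1.1]
gripper_width: 0.0001
finger_force: 0.0
```

Emit:
servo_tool(deltas=[[[0, 0, 0], [0, 0, 1.5], 255], [[0, 0, 0], [0, 0, 3], 255], [[0, 0, 0], [0, 0, 3.8], 255], [[0, 0, 0], [0, 0, 3.9], 255], [[0, 0, 0], [0, 0, 3.9], 255]])

```text
t: 10.45
tcp_pos: [0.4919, -0.1127, 0.0479]
orientation: [180.0, 0.0, 85.4]
contact_force: [0.4, 0.0, 0.4]
gripper_width: -0.0
finger_force: 0.0
```

Emit:
servo_tool(deltas=[[[0, 0, 0], [0.4, 0, 0], 255], [[0, 0, 0], [0.7, 0, 0], 255], [[0, 0, 0], [1.0, 0, 0], 255], [[0, 0, 0], [1.2, 0, 0], 255], [[0, 0, 0], [1.4, 0, 0], 255]])

```text
t: 11.08
tcp_pos: [0.4946, -0.0781, 0.0475]
orientation: [180.0, 0.0, 85.4]
contact_force: [0.1, -3.3, 2.6]
gripper_width: -0.0
finger_force: 1.9
```

Emit:
servo_tool(deltas=[[[0, 0, 0], [0.2, 0, 0], 255], [[0, 0, 0], [0.4, 0, 0], 255], [[0, 0, 0], [0.6, 0, 0], 255], [[0, 0, 0], [0.7, 0, 0], 255], [[0, 0, 0], [0.8, 0, 0], 255]])

```text
t: 11.7
tcp_pos: [0.4962, -0.0583, 0.0474]
orientation: [180.0, 0.0, 85.4]
contact_force: [1.7, -4.7, 3.6]
gripper_width: 0.0001
finger_force: 2.5
```

Emit:
servo_tool(deltas=[[[0, 0, 0], [0.15, 0, 0], 255], [[0, 0, 0], [0.25, 0, 0], 255], [[0, 0, 0], [0.32, 0, 0], 255], [[0, 0, 0], [0.36, 0, 0], 255], [[0, 0, 0], [0.36, 0, 0], 255]])

```text
t: 12.32
tcp_pos: [0.4968, -0.0492, 0.0473]
orientation: [180.0, -0.0, 85.4]
contact_force: [0.4, -3.4, 2.0]
gripper_width: 0.0001
finger_force: 1.7
```

Emit:
servo_tool(deltas=[[[0, 0, 0], [0.04, 0, 0], 255], [[0, 0, 0], [0.08, 0, 0], 255], [[0, 0, 0], [0.12, 0, 0], 255]])

```text
t: 12.7
tcp_pos: [0.4969, -0.0475, 0.0473]
orientation: [180.0, 0.1, 85.4]
contact_force: [-1.4, -23.3, 1.9]
gripper_width: -0.0004
finger_force: 11.7
```

The force jumped to 23 N with the front at about the shoulder, so it appears home. I'll back off, rise, verify, and plan the lever.

Emit:
servo_tool(deltas=[[[0, 0, 0], [-0.4, 0, 0], 255], [[0, 0, 0], [-0.8, 0, -0.5], 255], [[0, 0, 0], [-0.8, 0, -2], 255], [[0, 0, 0], [-1.5, 0, -4], 255], [[0, 0, 0], [-3, 0.5, -4], 255]])

```text
t: 13.32
tcp_pos: [0.5046, -0.1226, 0.1519]
orientation: [179.6, 0.1, 85.5]
contact_force: [0.3, 0.1, -0.2]
gripper_width: 0.0003
finger_force: 0.0
```

```bash
python3 - <<'E'
from h import *
from rig import camera,env
p,y=now(); print(env.state()["joint_pos"].round(1))
for n in("side","top"):
    c=camera(n); P=pts(c); hsv=cv2.cvtColor(c["pixels"],cv2.COLOR_RGB2HSV);H,S,V=[hsv[...,i].astype(int) for i in range(3)]
    D=(P[...,:2]-C0); L=np.dstack([D@ex*1000,D@ey*1000,P[...,2]*1000])
    near=(c["depth"]>0)&(abs(L[...,1])<30)&(L[...,2]>15)&(L[...,2]<80)
    for nm,m in(("blue",near&(L[...,0]<105)&(L[...,0]>10)&(H>100)&(H<125)&(S>120)),("grey",near&(S<50)&(V>60)&(V<175)&(L[...,0]<-24)&(L[...,0]>-65)&(L[...,2]>30))):
        if m.sum()>10: print(n,nm,m.sum(),np.percentile(L[m],[3,50,97],axis=0).round(1).tolist())
    m=(c["depth"]>0)&(V<60)&(S<130)&(abs(L[...,2]-70)<4)&(abs(L[...,0]+142)<30)&(abs(L[...,1]+61)<25)
    print("knob",n,m.sum(),np.median(L[m],0))
cv2.imwrite("pics/top5.png",cv2.resize(c["pixels"][190:290,240:420],None,fx=4,fy=4)[:,:,::-1])
k=np.array([-142,-61.]); k-=24*np.array([np.cos(1.74),np.sin(1.74)]); yy=85.4+99.7
plan(p,y,[(*dock(*k),p[2],yy),(*dock(*k),.064,yy)])
E
```

```text
{'t': 13.325, 'tcp_pos': [0.5046, -0.1226, 0.1519], 'orientation': [179.6311, 0.0587, 85.4822], 'contact_force': [0.2987, 0.0566, -0.1843], 'gripper_width': 0.0003, 'finger_force': 0.0}
[-17.7  18.8  98.3   0.   62.6 -13.2]
side blue 198 [[66.8, -27.7, 26.4], [79.9, -13.8, 64.2], [98.9, 17.4, 67.0]]
side grey 308 [[-50.5, -26.6, 31.2], [-46.8, -5.9, 54.9], [-31.3, 17.9, 66.9]]
knob side 21 [-147.48967076  -68.00555968   70.30794035]
top blue 238 [[67.5, -22.7, 57.5], [82.9, 0.2, 64.5], [99.0, 22.6, 69.0]]
top grey 180 [[-49.2, -22.6, 41.5], [-37.2, -0.2, 64.2], [-25.5, 23.1, 69.4]]
knob top 0 [nan nan nan]
turn z -19.92 shift [-0.19, 2.78, -0.0]
turn z -0.0 shift [-0.0, 0.0, 3.52]
  return _methods._mean(a, axis=axis, dtype=dtype,
  ret = um.true_divide(
```

View pics/top5.png

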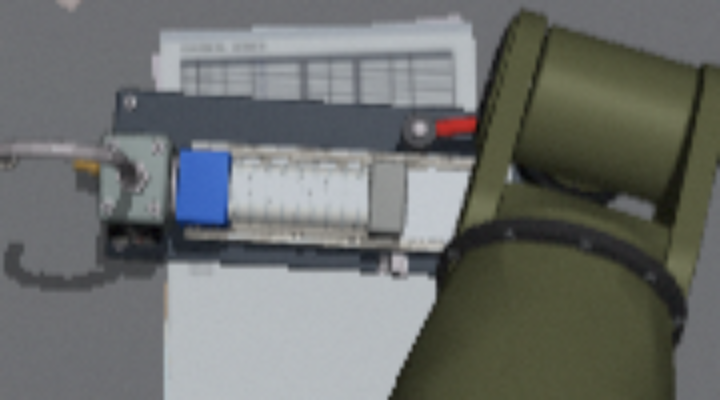

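The top crop shows the cartridge home: blue face against the port at about (178,187), grey rear at about (405,200). Depth puts the rear at x ≈ -50 and the front at 99. Next is the lever.

Emit:
servo_tool(deltas=[[[0, 0, -2], [0, 0.6, 0], 255], [[0, 0, -4], [-0.1, 1.2, 0], 255], [[0, 0, -6], [-0.1, 1.8, 0], 255], [[0, 0, -8], [-0.2, 2.4, 0], 255], [[0, 0, -10], [-0.2, 2.94, 0], 255]])

```text
t: 14.05
tcp_pos: [0.5763, -0.1328, 0.1475]
orientation: [-180.0, -0.1, 135.7]
contact_force: [-0.7, 0.3, 0.5]
gripper_width: -0.0002
finger_force: 0.0
```

Emit:
servo_tool(deltas=[[[0, 0, -2], [0, 0, 0], 255], [[0, 0, -4], [0, 0, 0], 255], [[0, 0, -6], [0, 0, 0], 255], [[0, 0, -8], [0, 0, 0], 255], [[0, 0, -9.92], [0, 0, 0], 255]])

```text
t: 14.68
tcp_pos: [0.5759, -0.1326, 0.1475]
orientation: [180.0, -0.0, -174.7]
contact_force: [-0.6, 0.6, -1.1]
gripper_width: -0.0001
finger_force: 0.0
```

Emit:
servo_tool(deltas=[[[0, 0, 0], [0, 0, 0.5], 255], [[0, 0, 0], [0, 0, 2], 255], [[0, 0, 0], [0, 0, 3], 255], [[0, 0, 0], [0, 0, 3.4], 255], [[0, 0, 0], [0, 0, 3.4], 255]])

```text
t: 15.3
tcp_pos: [0.576, -0.1329, 0.0619]
orientation: [180.0, -0.1, -175.1]
contact_force: [-0.1, 1.0, 1.0]
gripper_width: 0.0005
finger_force: 0.0
```

```bash
python3 - <<'E'
from h import *
p,y=now(); d=p[:2]-C0; print((d@ex*1000).round(1),(d@ey*1000).round(1))
print("knob in tool:"); plan(p,y,[(*dock(-142,-61.5),p[2],y),(*dock(-57,-46),p[2],y)])
r=np.array([.1,.2]); 
for a in (4,8,12,16,20):
    f=np.radians(a); print(round(a/5,2),np.round([(21-21*np.cos(f)+88*np.sin(f))/25,(88-21*np.sin(f)-88*np.cos(f))/25],2))
E
```

```text
{'t': 15.3, 'tcp_pos': [0.576, -0.1329, 0.0619], 'orientation': [179.9746, -0.054, -175.1237], 'contact_force': [-0.1117, 1.0233, 0.9883], 'gripper_width': 0.0005, 'finger_force': 0.0}
-137.9 -87.1
knob in tool:
turn z -0.0 shift [1.04, 0.01, -0.0]
turn z -0.0 shift [0.05, 3.46, -0.0]
0.8 [ 0.25 -0.05]
1.6 [ 0.5  -0.08]
2.4 [ 0.75 -0.1 ]
3.2 [ 1.  -0.1]
4.0 [ 1.25 -0.08]
```

Emit:
servo_tool(deltas=[[[0, 0, 0], [0.2, 0, -0.1], 255], [[0, 0, 0.8], [0.45, -0.05, -0.1], 255], [[0, 0, 1.6], [0.7, -0.08, -0.1], 255], [[0, 0, 2.4], [0.95, -0.1, -0.1], 255], [[0, 0, 3.2], [1.2, -0.1, -0.1], 255]])

```text
t: 15.92
tcp_pos: [0.5467, -0.1383, 0.0661]
orientation: [-180.0, 0.1, 168.8]
contact_force: [0.5, 1.3, -0.8]
gripper_width: -0.0
finger_force: 0.4
```

Emit:
servo_tool(deltas=[[[0, 0, 0.8], [0.25, -0.05, 0], 255], [[0, 0, 1.6], [0.5, -0.08, 0], 255], [[0, 0, 2.4], [0.75, -0.1, 0], 255], [[0, 0, 3.2], [1.0, -0.1, 0], 255], [[0, 0, 4], [1.25, -0.08, 0], 255]])

```text
t: 16.55
tcp_pos: [0.5157, -0.1343, 0.0661]
orientation: [180.0, 0.1, 148.8]
contact_force: [0.4, -0.6, 0.3]
gripper_width: -0.0002
finger_force: 0.4
```

```bash
python3 - <<'E'
from h import *
from rig import camera
p,y=now(); d=p[:2]-C0; print((d@ex*1000).round(1),(d@ey*1000).round(1))
th=np.radians(y%360-85.4); print(th); f=lambda t:(np.array([-57,-46])+88*np.array([-np.sin(t),np.cos(t)])-21*np.array([np.cos(t),np.sin(t)])); print(f(th))
c=camera("side"); cv2.imwrite("pics/s6.png",cv2.resize(c["pixels"][180:310,240:400],None,fx=4,fy=4)[:,:,::-1])
E
```

```text
{'t': 16.55, 'tcp_pos': [0.5157, -0.1343, 0.0661], 'orientation': [179.9693, 0.1239, 148.8059], 'contact_force': [0.3548, -0.6373, 0.3493], 'gripper_width': -0.0002, 'finger_force': 0.3759}
-144.1 -27.1
1.1066418041246453
[-145.09063886  -25.38351761]
```

View pics/s6.png

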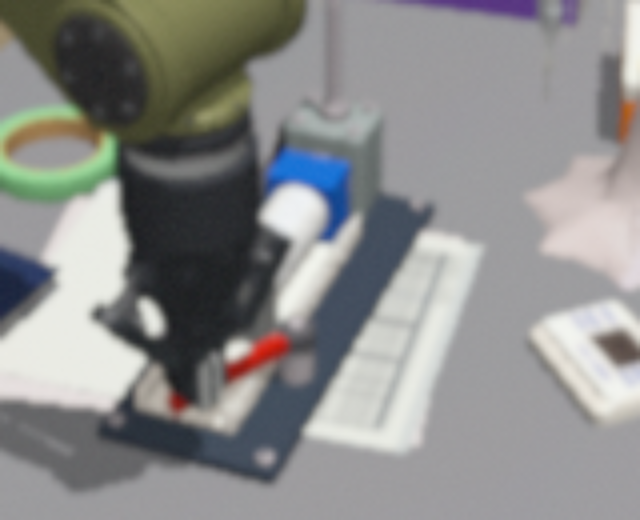

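The crop shows the red lever swinging across the channel, from (285,345) to (175,405), pushed by the fingers. I'll continue.

Emit:
servo_tool(deltas=[[[0, 0, 0.8], [0.25, -0.05, 0], 255], [[0, 0, 1.6], [0.5, -0.08, 0], 255], [[0, 0, 2.4], [0.75, -0.1, 0], 255], [[0, 0, 3.2], [1.0, -0.1, 0], 255], [[0, 0, 4], [1.25, -0.08, 0], 255]])

```text
t: 17.23
tcp_pos: [0.488, -0.1199, 0.0658]
orientation: [179.9, 0.1, 128.9]
contact_force: [1.2, 0.0, 1.0]
gripper_width: -0.0
finger_force: 0.4
```

Emit:
servo_tool(deltas=[[[0, 0, 0.8], [0.25, -0.05, 0], 255], [[0, 0, 1.6], [0.5, -0.08, 0], 255], [[0, 0, 2.4], [0.75, -0.1, 0], 255], [[0, 0, 3.2], [1.0, -0.1, 0], 255], [[0, 0, 4], [1.25, -0.08, 0], 255]])

```text
t: 17.85
tcp_pos: [0.4668, -0.0968, 0.0658]
orientation: [179.9, 0.1, 108.9]
contact_force: [1.1, -1.4, 0.2]
gripper_width: -0.0002
finger_force: 0.4
```

Emit:
servo_tool(deltas=[[[0, 0, 0.8], [0.25, -0.05, 0], 255], [[0, 0, 1.6], [0.5, -0.08, 0], 255], [[0, 0, 2.4], [0.75, -0.1, 0], 255], [[0, 0, 3.2], [1.0, -0.1, 0], 255], [[0, 0, 3.2], [1.0, -0.1, 0], 255]])

```text
t: 18.48
tcp_pos: [0.4563, -0.0738, 0.0656]
orientation: [179.9, 0.0, 93.1]
contact_force: [-0.0, 0.6, -0.4]
gripper_width: -0.0001
finger_force: 0.0
```

```bash
python3 - <<'E'
from h import *
p,y=now(); d=p[:2]-C0; print((d@ex*1000).round(1),(d@ey*1000).round(1))
plan(p,y,[(*dock(-78,42),p[2],85.4)])
E
```

```text
{'t': 18.475, 'tcp_pos': [0.4563, -0.0738, 0.0656], 'orientation': [179.9234, 0.0223, 93.052], 'contact_force': [-0.0287, 0.5664, -0.3584], 'gripper_width': -0.0001, 'finger_force': 0.0}
-88.6 37.0
turn z 1.53 shift [0.45, -0.14, -0.0]
```

Emit:
servo_tool(deltas=[[[0, 0, 0.8], [0.2, -0.07, 0], 255], [[0, 0, 1.5], [0.36, -0.12, 0], 255], [[0, 0, 1.53], [0.46, -0.14, 0], 255], [[0, 0, 1.53], [0.46, -0.14, 0], 255]])

```text
t: 18.98
tcp_pos: [0.452, -0.0626, 0.065]
orientation: [180.0, 0.0, 85.5]
contact_force: [0.2, 0.4, 0.8]
gripper_width: -0.0002
finger_force: 0.0
```

Emit:
servo_tool(deltas=[[[0, 0, 0], [0.04, 0, 0], 255], [[0, 0, 0], [0.08, 0, 0], 255], [[0, 0, 0], [0.08, 0, 0], 255]])

```text
t: 19.35
tcp_pos: [0.4521, -0.0607, 0.0648]
orientation: [-180.0, 0.0, 85.3]
contact_force: [-0.3, -2.8, 0.9]
gripper_width: -0.0
finger_force: 1.4
```

Emit:
servo_tool(deltas=[[[0, 0, 0], [0.04, 0, 0], 255], [[0, 0, 0], [0.08, 0, 0], 255], [[0, 0, 0], [0.12, 0, 0], 255], [[0, 0, 0], [0.12, 0, 0], 255]])

```text
t: 19.85
tcp_pos: [0.4522, -0.0597, 0.0649]
orientation: [180.0, 0.2, 85.3]
contact_force: [-5.0, -27.0, 0.7]
gripper_width: 0.0001
finger_force: 13.4
```

The lever has reached a hard stop at 27 N. I'll back off, lift away, and look.

Emit:
servo_tool(deltas=[[[0, 0, 0], [-0.3, 0, 0], 255], [[0, 0, 0], [-1, 0, 0], 255], [[0, 0, 0], [-1.2, 0, -1.5], 255], [[0, 0, 0], [-2, 0, -3.5], 255], [[0, 0, 0], [-4, 0, -5], 255]])

```text
t: 20.48
tcp_pos: [0.4444, -0.1571, 0.1918]
orientation: [179.9, -0.0, 85.5]
contact_force: [0.8, -0.3, -0.1]
gripper_width: 0.0002
finger_force: 0.0
```

Emit:
servo_tool(deltas=[[[0, 0, 0], [-2, 0, 0], 255], [[0, 0, 0], [-4, 0, 0], 255], [[0, 0, 0], [-6, 0, 0], 255], [[0, 0, 0], [-6, 0, 0], 255], [[0, 0, 0], [-6, 0, 0], 255]])

```text
t: 21.1
tcp_pos: [0.4319, -0.3063, 0.1895]
orientation: [-180.0, -0.0, 85.3]
contact_force: [0.6, -0.2, -0.7]
gripper_width: -0.0002
finger_force: 0.0
```

```bash
python3 - <<'E'
from h import *
from rig import camera
now()
for n in("side","top"):
    c=camera(n); P=pts(c); hsv=cv2.cvtColor(c["pixels"],cv2.COLOR_RGB2HSV);H,S,V=[hsv[...,i].astype(int) for i in range(3)]
    D=(P[...,:2]-C0); L=np.dstack([D@ex*1000,D@ey*1000,P[...,2]*1000])
    near=(c["depth"]>0)&(abs(L[...,1])<60)&(L[...,2]>15)&(L[...,2]<80)&(abs(L[...,0])<130)
    for nm,m in(("blue",near&(H>100)&(H<125)&(S>120)),("grey",near&(S<50)&(V>60)&(V<175)&(L[...,0]<-24)&(abs(L[...,1])<26)&(L[...,0]>-65)&(L[...,2]>50)),("red",near&((H<8)|(H>172))&(S>150)),("knob",near&(V<50)&(L[...,2]>64)&(L[...,0]<-30))):
        if m.sum()>5: print(n,nm,m.sum(),np.percentile(L[m],[3,50,97],axis=0).round(1).tolist())
cv2.imwrite("pics/top7.png",cv2.resize(c["pixels"][190:290,240:420],None,fx=4,fy=4)[:,:,::-1])
E
```

```text
{'t': 21.1, 'tcp_pos': [0.4319, -0.3063, 0.1895], 'orientation': [-179.9788, -0.0413, 85.3204], 'contact_force': [0.5896, -0.1641, -0.6677], 'gripper_width': -0.0002, 'finger_force': 0.0}
side blue 207 [[67.2, -27.7, 28.6], [81.8, -13.1, 64.1], [101.8, 18.9, 67.0]]
side grey 171 [[-49.4, -25.6, 50.9], [-45.9, -4.1, 63.0], [-30.0, 17.0, 67.0]]
side red 134 [[-61.8, -34.4, 38.7], [-58.8, -2.6, 45.7], [-52.3, 36.0, 49.8]]
side knob 10 [[-64.9, 31.1, 65.0], [-63.8, 34.2, 67.4], [-57.0, 36.5, 71.1]]
top blue 240 [[67.4, -23.0, 57.3], [83.1, 0.7, 64.3], [99.1, 22.6, 69.5]]
top grey 171 [[-49.2, -22.4, 53.8], [-37.0, -0.8, 64.6], [-25.5, 20.5, 70.5]]
top red 79 [[-60.1, -34.8, 41.9], [-56.4, -6.3, 47.0], [-52.6, 27.0, 51.6]]
top knob 25 [[-64.4, 32.6, 66.0], [-56.3, 40.8, 70.7], [-48.8, 46.2, 75.2]]
```

View pics/top7.png

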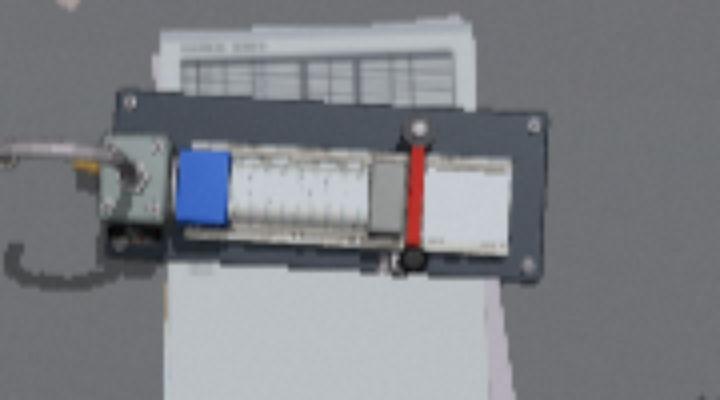

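The lever lies straight across the channel behind the grey cap, from (418,130) to (413,258). Its knob is at dock (-56,41), by the keeper, and the cartridge is home. Handing in.

```bash
python3 -c "
from rig import hand_in
print(hand_in())"
```

```text
the job is handed in; nothing more can be done
None
```

The fresh cartridge is pushed fully home on the spigot and the red lever is closed across behind it against its stop, confirmed by camera depth and contact force. The job was handed in at about 21 s; the arm never went near the spent cartridge, timer or bottle.

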